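Run a media pot in under the gas hood

ROBOT

A 7-joint arm with a two-finger parallel gripper is mounted at the origin on the work surface. World frame = base frame: x ahead of the robot, y to its left, z up, the work surface at z = 0. Lengths are in m, angles in rad, forces in N, time in s.
With the tool pointing down it reaches from about 0.35 to 0.9 m from the base axis. Payload 8.1 kg.
Tool frame: the origin (TCP) lies at the centre of the arm's flange, where the gripper is bolted on; the fingertips stand 178 mm ahead of it and the grasp point (between the pads) lies 159 mm ahead of it; z points along the fingers, y is the line along which they close (so a half turn about z gives the same grasp; the last joint's range is limited). The gripper opens to 92 mm and grips with 3 to 60 N. Pads are 19 mm wide; open, the fingers measure 130 mm over their backs; the gripper's body (75 mm by 190 mm) begins 47 mm behind the grasp point.
Start: joints at [-1.393, 0.434, 0.025, 1.573, -0.012, 1.134, -0.075], TCP at [0.173, 0.601, 0.405] pointing down, gripper open.
Joint ranges: [-2.62, 2.62], [-0.44, 2.09], [-1.27, 1.32], [0.08, 2.57], [-1.32, 4.46], [0.12, 2], [-2.74, 2.74]. Speed limits (rad/s): [2.22, 2.22, 3.01, 3.01, 3.14, 3.14, 3.14].

INTERFACE

Orientations are given as a rotation vector (axis times angle).
In Python, from cell import arm gives the robot as it stands. The module is installed in compiled form; this text tells all that it offers.
- The arm moves only by the shell command python3 -m inch 'ROWS' [FORCE]. ROWS is text: rows parted by semicolons, each of 5 numbers parted by spaces: the shift along the tool's x, y, z in m, then the turn about the tool's z in rad, then the finger opening in m, from 0 to 0.0918. In form: x y z roll fingers; .... A call has 1 to 5 rows; each row is the pose to reach, as a shift and turn from the pose commanded when the call began, along the tool's axes at that moment; what a row does not reach only later rows make up. A row lasts 1/10 s, in which the tool goes at most 50 mm and 8.59 degrees, less where a joint would pass 70% of its speed; a pose out of reach is approached as far as the arm can. A call with a gripper value outside its range is refused whole. The fingers move at their own pace and stop on an object; FORCE is the grip in N (left out, the last holds). Time passes only in rows, so rows that repeat a pose let the fingers close. It gives the time, the measured TCP pose, the force, the opening and the grip force at its end, in the units of the state.
- arm.observe(): the state, without advancing time (a new reading comes with each control period).
- arm.get_image(name): name is "scene" or "top" or "wrist"; returns the picture (480x640x3 uint8, red, green, blue); there is no depth.
- arm.get_calibration(name): a dict with "intrinsics" (3x3 intrinsics, pixels), "pose" (4x4, takes a point from camera to world coordinates). Camera axes: x right, y up, looking along -z (the intrinsics and any distortion apply to the point x, -y, -z); pixel columns grow to the right and rows downward; lengths in m; the calibration is good to about 2 mm. A picture is of the moment at which its call begins: read the wrist's pose just before it. get_calibration takes no time and is no camera call; for the wrist camera it gives the pose at the moment of the call.
- arm.sign_off(): hands the job in; it is judged then, once.
Trained networks look in the newest picture that a camera, given by its name, has taken for a name from the list of things; names that differ only in an ending like _2 or _b are one class to them, and where a whole thing is asked for, a point or a joint stands for the part that bears it (a point fixed in the world has none). Each returns a list of dicts, best first, with "conf" (0 to 1); they miss things now and then, are a little off and sometimes report something else, mostly with a low value. They report only what shows in the picture. A call takes as long as a camera call. They do not tell look-alikes from the thing itself.
- arm.look_for(camera, query): "point" ([row, column] in pixels, amid what is visible of it).
- arm.silhouettes(camera, query): "region" (480x640 bool, what is visible of it) and "point" ([row, column] in pixels, amid what is visible of it).
- arm.place_of(camera, query): "point" ([row, column] in pixels: a listed point, or the origin of a listed thing).
The state is a dict: "clock": time; "joints": joint angles; "dq": joint speeds; "joint_efforts": joint torques, N m; "position": TCP position; "ee_rot": TCP orientation; "force": force on the tool from outside, world axes, zero at the start; "ft_torque": the same for the moment, N m; "width": opening from 0.0 (shut) to 1.0 (fully open); "gripper_force": force on a finger pad.
Only numpy, scipy, OpenCV 4.12 (cv2) and the standard library are available. Lean on these libraries where they do the work, as an engineer would, in place of code of your own. Each camera call takes 0.05 s, during which the arm holds its last target. There are 200 camera calls.

TASK

The clear gas hood is down on its ratchet post: lift it by the black knob, click by click, until you feel it meet its top stop, without straining it, and let it settle back on the pawl. Then push the carrier with the glass pot in under the hood until it is fully home against its stop screw, gently and with the pot staying upright in its place. Finally press the pawl's thumb lever down, no harder than needed, keep it down while the hood sinks all the way over the pot, and let it go; leave the other things on the bench alone.

Things in the scene. Friction and masses are not known exactly. Their poses are not given: they have to be found in the camera images.
- stand: Fixed gas-hood stand; only its place and yaw vary. Origin on the bench (z = 0) under the hood's centre, z up, +x towards the upright column (axis x = +95, y = 0 mm), +y the way the carrier is pushed home. Steel deck 12 mm high (x -67 to +67, y -238 to +77 mm); two guide strips 20 mm high above the bench guide the carrier with 1.5 mm play a side.
- knob: Black round knob on top of the toothed rail, diameter 30 mm, 24 mm high. Origin at its centre: stand x = +95, y = 0, z = 187 mm with the hood down; it rises with the rail and does not turn. Under it a 16 mm neck, 10 mm long, then the 16 mm square rail; 49 mm below the knob's centre the hood's arm (12 mm thick) runs to the stand's -x.
- rail (a joint): Height of rail, arm, hood and knob above their lowest place, m. Six notches: the pawl holds at about 0.013, 0.025, 0.037, 0.049, 0.061, 0.073; go 1 to 2 mm over one for its click. The hard top stop is set anywhere from 0.066 to 0.079 (not measured: feel it), so the last click is the fifth or sixth. Weighs 0.48 to 0.64 kg; a damper adds 1.2 N per 10 mm/s upwards, a tooth up to 9 N; it sinks at 35 to 60 mm/s.
- hood: Clear round gas hood, open below, outer diameter 100 mm, 62 mm high, wall 3 mm, on a stem under the arm. Origin: centre of its lower rim, 17.7 mm above the bench when lowered (0.7 mm over the carrier's plate), above the stand's origin at every height.
- top_stop: Pair of steel guide strips up the column's -y side (x = +95 +-15, y = -22, z = 20 to 120 mm of the stand; its origin is the stand's origin) that carry the top stop, a dark collar clamped between them at a height set differently each time. A pin of the rail meets the collar at the end of the upward travel; more than 25 N strains it.
- pawl (a joint): Turn of the sprung pawl, rad, about its pivot (stand x = +95, y = +20, z = +74 mm): 0 fully in the teeth, clear of the teeth from about 0.24, hard stop at 0.29. Springs back when let go (on a tooth's slope it may rest a little above 0).
- release: Thumb pad of the pawl's dark steel lever, 32 x 26 x 5 mm, ribbed. Origin: middle of its top face, stand x = +95, y = +90, z = +93 mm with the pawl in. Pressed down it travels 17 mm until the pawl is clear and 20 mm to its hard stop; takes 2 to 5 N, over 25 N bends it. Held down, the rail sinks; let go, the pawl catches the next notch.
- carrier: Loose aluminium plate, 108 (x) by 180 (y) by 5 mm, 0.30 kg, on the deck (z = 12 mm) between the guides, parallel to the stand. Origin on its underside below the pot; plate from y = -125 to +55 mm of it. Black push lug at y = -115 mm: 40 (x) by 12 (y), top 45 mm above the underside. Starts 82 to 105 mm short of stand y = 0; home, its edge touches the stop screw, its origin between y = -6 and +6 mm. Slides with 1 to 4 N.
- end_stop: Aluminium bar across the deck's +y end (its origin is the stand's origin), inner face at stand y = +66 mm, top 30 mm above the bench. It carries the stop screw (10 mm thick, at x = 0) whose tip stands 5 to 17 mm out of the face towards the carrier; how far is set differently each time and is not measured. Not to be rammed with more than 25 N.
- pot: Loose lidded glass media pot, diameter 46 mm, 50 mm high, 0.06 to 0.13 kg, standing on the carrier's plate between four 6 mm high locating lugs, at the carrier's origin; its own origin is the centre of its underside. The hood clears it only from the fifth notch up.
- dish_stack: Bystander: two stacked pale dishes, diameter 63 mm, 28 mm high, on the bench at the robot's side of the stand.
- media_bottle: Bystander: glass bottle, diameter 52 mm, 105 mm high, with a blue cap, on the far side of the stand.
- pipette: Bystander: hand pipette lying on the bench, about 230 mm long.
- tube_rack: Bystander: white tube rack, 100 x 160 x 97 mm.
- tip_box: Bystander: blue box with clear lid, 85 x 125 x 80 mm.
- spray_bottle: Bystander: white spray bottle, 82 mm wide, 218 mm high.
- glove_box: Bystander: carton of gloves, 120 x 240 x 75 mm.
Mind the look-alikes: they are no part of the job. There is more than one size of the carrier; the job needs the smaller.

How it is judged:
By the outcome, as a careful person would: the job done as asked, in the order asked, and still so for the second after the job is handed in, with the robot touching nothing.
It also fails if it takes over 72 s, if anything falls off the work surface, if the arm or the gripper's body presses on something with over 40 N, if the wrist force passes 120 N, or if a joint passes its speed limit or range.

## Working session

There is one attempt and no reset: what is moved stays moved. The work goes in short steps, Python scripts to look and compute and a shell command to move; the robot and the scene stay as the last step left them, time stands still between calls to the robot, and variables do not carry over. Pictures are saved under pics/ and viewed, at most 10 in all, crops included, and the job is handed in when it is done.

```bash
mkdir -p pics
cat > h.py <<'E'
import numpy as np, cv2
from cell import arm
from scipy.spatial.transform import Rotation as R
def ray(cam,pt):
    c=arm.get_calibration(cam);K=np.array(c["intrinsics"]);T=np.array(c["pose"])
    d=np.linalg.solve(K,[pt[1],pt[0],1.0]);d=T[:3,:3]@np.array([d[0],-d[1],-d[2]]);return T[:3,3],d
def at_z(cam,pt,z):
    o,d=ray(cam,pt);return o+d*(z-o[2])/d[2]
def proj(cam,p):
    c=arm.get_calibration(cam);K=np.array(c["intrinsics"]);T=np.array(c["pose"])
    q=T[:3,:3].T@(np.array(p)-T[:3,3]);q=K@np.array([q[0],-q[1],-q[2]]);return q[:2]/q[2]
def save(cam,n):
    im=arm.get_image(cam);cv2.imwrite(n,im[:,:,::-1]);return im
E
python3 - <<'E'
from h import *
ims=[save(c,f'pics/{c}0.png') for c in('scene','top')]
np.set_printoptions(precision=3,suppress=True)
print(arm.observe())
for c in('scene','top'):
    print(c,arm.get_calibration(c))
    for q in('knob','stand','release','carrier','pot','hood','end_stop'):
        print(c,q,[(np.round(d['point'],1).tolist(),round(d['conf'],2)) for d in arm.place_of(c,q)[:4]])
E
```

```text
{'clock': 0.1, 'joints': array([-1.393,  0.435,  0.025,  1.574, -0.012,  1.134, -0.075]), 'dq': array([ 0.001, -0.   , -0.002, -0.002,  0.002, -0.   ,  0.001]), 'joint_efforts': array([  0.003, -66.913,   0.988, -31.515,  -0.061,   0.037,   0.   ]), 'position': array([0.173, 0.6  , 0.404]), 'ee_rot': array([-0.44 , -3.111,  0.002]), 'force': array([ 0.002,  0.109, -0.193]), 'ft_torque': array([-0.034,  0.001, -0.003]), 'gripper_force': 0.0, 'width': 1.001672236902087}
scene {'intrinsics': array([[483.527,   0.   , 318.86 ],
       [  0.   , 483.527, 242.644],
       [  0.   ,   0.   ,   1.   ]]), 'pose': array([[ 0.648, -0.496,  0.578,  1.192],
       [ 0.762,  0.41 , -0.502, -0.518],
       [ 0.012,  0.766,  0.643,  0.877],
       [ 0.   ,  0.   ,  0.   ,  1.   ]])}
scene knob [([199.9, 355.0], 0.7), ([246.3, 324.9], 0.59)]
scene stand [([282.3, 301.8], 0.71), ([283.8, 301.1], 0.48)]
scene release [([262.5, 350.1], 0.6)]
scene carrier [([278.3, 164.4], 0.61)]
scene pot [([294.3, 274.4], 0.93)]
scene hood [([277.6, 302.2], 0.93)]
scene end_stop [([283.4, 306.0], 0.53)]
top {'intrinsics': array([[438.382,   0.   , 317.644],
       [  0.   , 438.382, 246.189],
       [  0.   ,   0.   ,   1.   ]]), 'pose': array([[ 0.013,  0.988, -0.152,  0.344],
       [-1.   ,  0.015,  0.015,  0.066],
       [ 0.017,  0.152,  0.988,  1.215],
       [ 0.   ,  0.   ,  0.   ,  1.   ]])}
top knob [([209.7, 330.3], 0.66)]
top stand [([256.0, 323.2], 0.65)]
top release [([213.3, 294.4], 0.58)]
top carrier [([351.7, 420.1], 0.78), ([261.3, 354.2], 0.62)]
top pot [([260.1, 355.6], 0.73)]
top hood [([256.2, 323.2], 0.75)]
top end_stop []
```

View pics/scene0.png

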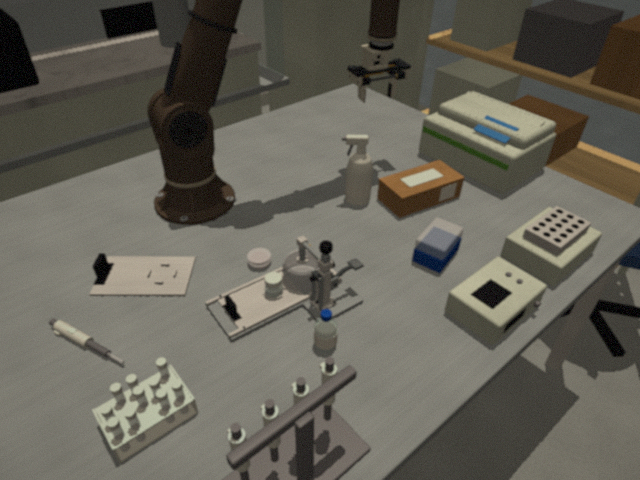

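View pics/top0.png

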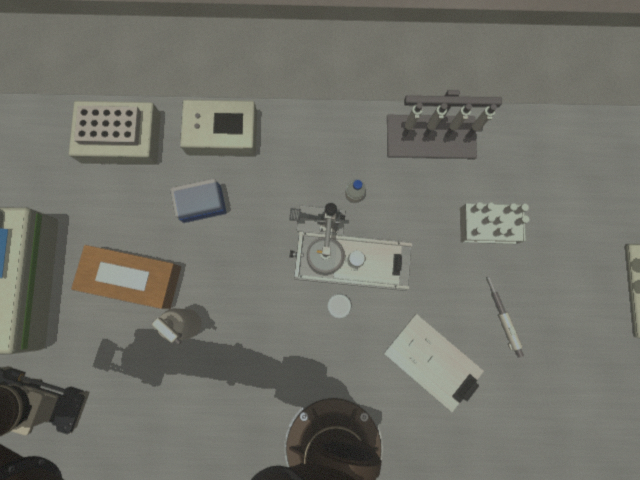

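Two candidates for the carrier: one at top (261,354), in the stand's guides with the pot on it, and one loose at top (352,420), larger and away from the stand. The first fits, since it carries the pot and is narrower. The two knob hits in the scene view are (246,325), on the rail, and (200,355), which is the spray bottle; the rail one is the knob. I'll confirm both in a crop and fit the stand pose.

Run:
```python
from h import *
from scipy.optimize import least_squares
np.set_printoptions(precision=4,suppress=True)
obs=[('scene',(95,0,187),(246.3,324.9)),('top',(95,0,187),(209.7,330.3)),('scene',(95,90,93),(262.5,350.1)),('top',(95,90,93),(213.3,294.4)),
('scene',(0,0,17.7),(277.6,302.2)),('top',(0,0,17.7),(256.2,323.2)),('top',(0,0,0),(256,323.2)),('scene',(0,0,0),(282.3,301.8))]
def W(p,s):
    c,n=np.cos(p[2]),np.sin(p[2]);x,y,z=np.array(s)/1000
    return np.array([p[0]+c*x-n*y,p[1]+n*x+c*y,z])
def f(p): return np.concatenate([proj(c,W(p,s))-np.array(o)[::-1] for c,s,o in obs])
r=least_squares(f,[.4,.05,0],loss='soft_l1');p=r.x
print(p,f(p).reshape(-1,2))
for n in [(95,0,187),(95,90,93)]: print(n,W(p,n))
q=at_z('top',(260.1,355.6),.017);c,n=np.cos(p[2]),np.sin(p[2]);d=q[:2]-p[:2];print('pot stand',c*d[0]+n*d[1],-n*d[0]+c*d[1])
q=at_z('scene',(294.3,274.4),.017);d=q[:2]-p[:2];print('pot stand',c*d[0]+n*d[1],-n*d[0]+c*d[1])
a=cv2.imread('pics/scene0.png')[215:350,190:390];b=cv2.imread('pics/top0.png')[170:310,275:430]
im=np.hstack([cv2.resize(a,None,fx=2,fy=2.8),cv2.resize(b,(390,378))])
# overlay fitted points
cv2.imwrite('pics/crop1.png',im)
```

```text
[ 0.4972  0.0309 -0.1006] [[ 0.2221  0.6856]
 [-0.0013 -0.242 ]
 [ 4.8656  0.6548]
 [ 0.1068  0.6535]
 [ 0.0646 -0.2094]
 [ 0.5671  1.1106]
 [ 0.3737  2.1132]
 [ 0.5364  0.052 ]]
(95, 0, 187) [0.5917 0.0214 0.187 ]
(95, 90, 93) [0.6007 0.1109 0.093 ]
pot stand 0.0025028131092154444 -0.08804432763105548
pot stand 0.010991932046432465 -0.08858398136831981
```

View pics/crop1.png

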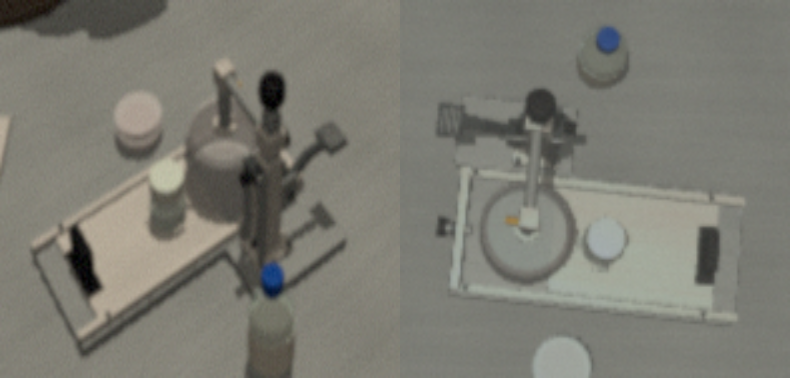

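The crop confirms it: the knob sits on the rail, the carrier with the pot is between the guides with its lug at right, and the lever pad is the upper one at crop (330,135). I'll move up and turn first.

```bash
cat >> h.py <<'E'
P=np.array([0.4972,0.0309,-0.1006])
def W(s,p=P):
    c,n=np.cos(p[2]),np.sin(p[2]);x,y,z=np.array(s)/1000
    return np.array([p[0]+c*x-n*y,p[1]+n*x+c*y,z])
def need(s,p=P):
    "shift to bring the TCP to stand point s (mm), and roll to align"
    o=arm.observe();M=R.from_rotvec(o['ee_rot']).as_matrix()
    a=np.arctan2(M[1,1],M[0,1])-p[2]; a=(a+np.pi)%(2*np.pi)-np.pi
    c,n=np.cos(p[2]),np.sin(p[2]);d=o['position'][:2]-p[:2]
    print('t',o['clock'],'shift',np.round(M.T@(W(s,p)-o['position']),4),'roll',round(a,4),'stand mm',np.round([1000*(c*d[0]+n*d[1]),1000*(-n*d[0]+c*d[1]),1000*o['position'][2]],1),'q',np.round(o['joints'],2),'F',np.round(o['force'],1))
E
python3 -m inch '0 0 -0.04 0.15 0.06; 0 0 -0.08 0.29 0.06; -0.01 -0.04 -0.09 0.44 0.06; -0.02 -0.08 -0.09 0.58 0.06; -0.03 -0.12 -0.09 0.73 0.06' 20
python3 -c "
from h import *
need((95,0,470))"
```

```text
clock: 1.3
position: [0.1687, 0.4756, 0.4951]
ee_rot: [-1.529, -2.744, -0.002]
force: [-0.0, 0.4, 0.6]
width: 0.666
gripper_force: 0.0
t 1.3 shift [-0.6089  0.1206  0.0246] roll 0.6549 stand mm [-371.5  409.4  495.1] q [-1.48  0.17  0.17  1.73 -0.03  1.25 -0.75] F [-0.   0.4  0.6]
```

```bash
python3 -m inch '-0.045 0.009 0 0.05 0.06; -0.09 0.018 0 0.1 0.06; -0.135 0.027 0 0.15 0.06; -0.18 0.036 0 0.2 0.06; -0.225 0.045 0 0.25 0.06' 
python3 -c "
from h import *
need((95,0,470))"
```

```text
clock: 1.8
position: [0.3273, 0.3085, 0.4951]
ee_rot: [-1.854, -2.536, -0.002]
force: [0.6, 1.1, 0.2]
width: 0.654
gripper_force: 0.0
t 1.8 shift [-0.3538  0.1649  0.0249] roll 0.4088 stand mm [-196.9  259.1  495.1] q [-1.22  0.06  0.37  1.85 -0.02  1.23 -0.53] F [0.6 1.1 0.2]
```

Joint 7 has plenty of room; I'll carry on.

```bash
python3 -m inch '-0.045 0.021 0 0.05 0.06; -0.09 0.042 0 0.1 0.06; -0.135 0.063 0 0.15 0.06; -0.18 0.084 0 0.2 0.06; -0.225 0.105 0 0.25 0.06' 
python3 -c "
from h import *
need((95,0,470))"
```

```text
clock: 2.3
position: [0.496, 0.1262, 0.4952]
ee_rot: [2.156, 2.285, 0.002]
force: [0.6, 1.1, 0.3]
width: 0.656
gripper_force: 0.0
t 2.3 shift [-0.1102  0.0895  0.0252] roll 0.159 stand mm [-10.8  94.7 495.2] q [-0.87  0.19  0.63  1.74 -0.12  1.25 -0.16] F [0.6 1.1 0.3]
```

```bash
python3 -m inch '-0.037 0.03 0.01 0.08 0.06; -0.074 0.06 0.02 0.159 0.06; -0.11 0.09 0.025 0.159 0.06; -0.11 0.09 0.025 0.159 0.06; -0.11 0.09 0.025 0.159 0.06'
python3 - <<'E'
from h import *
np.set_printoptions(precision=4,suppress=True)
need((95,0,470))
save('wrist','pics/w1.png')
for q,s in (('knob',(95,0,187)),('release',(95,90,93)),('hood',(0,0,17.7)),('pot',(0,-88,17)),('carrier',(0,-88,12)),('stand',(0,0,0))):
    r=arm.place_of('wrist',q)[:2]
    print(q,[(np.round(d['point'],1).tolist(),round(d['conf'],2)) for d in r],'pred',proj('wrist',W(s))[::-1])
    c,n=np.cos(P[2]),np.sin(P[2])
    for d in r:
        w=at_z('wrist',d['point'],s[2]/1000);e=w[:2]-P[:2];print('   stand',c*e[0]+n*e[1],-n*e[0]+c*e[1])
E
```

```text
clock: 2.8
position: [0.5919, 0.0222, 0.4692]
ee_rot: [2.332, 2.105, -0.002]
force: [-0.6, -0.4, 1.1]
width: 0.653
gripper_force: 0.0
t 2.8 shift [-0.0009 -0.     -0.0008] roll -0.0012 stand mm [ 95.    0.9 469.2] q [-0.62  0.38  0.7   1.6  -0.25  1.26  0.02] F [-0.6 -0.4  1.1]
knob [([236.8, 322.4], 0.89), ([245.9, 408.7], 0.19)] pred [241.4371 320.5898]
   stand 0.09615865838546982 0.0031186940086186258
   stand 0.15200400091870572 -0.002899630240410657
release [([96.7, 324.0], 0.97)] pred [ 99.5617 321.1449]
   stand 0.09726644229225072 0.0921739482441937
hood [([194.1, 234.7], 0.68), ([239.6, 123.1], 0.46)] pred [193.553  228.3654]
   stand 0.00647354922252374 -0.0005478297100005253
   stand -0.11442132766310092 -0.0497287628487562
pot [([268.1, 238.6], 0.87)] pred [273.3718 233.1757]
   stand 0.006213036622205929 -0.08187617326522191
carrier [] pred [271.568  234.0014]
stand [([188.3, 235.0], 0.81), ([268.8, 238.0], 0.53)] pred [190.0825 231.5591]
   stand 0.0037745942017538064 0.00192677965212309
   stand 0.002142906238319458 -0.08948564722396277
```

View pics/w1.png

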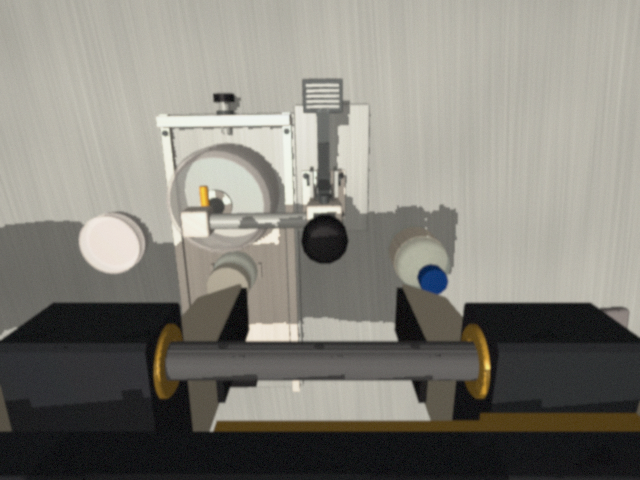

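```bash
sed -i 's/^P=.*/P=np.array([0.4992,0.0325,-0.1006])/' h.py
python3 -m inch '0.001 0.002 0.04 0 0.06; 0.001 0.002 0.08 0 0.06; 0.001 0.002 0.11 0 0.06; 0.001 0.002 0.12 0 0.06; 0.001 0.002 0.12 0 0.06' 40
python3 -m inch '0 0 0 0 0.02; 0 0 0 0 0.02; 0 0 0 0 0.02; 0 0 0 0 0.02; 0 0 0 0 0.02' 40
python3 -c "
from h import *
need((95,0,347))
r=arm.get_image('wrist');cv2.imwrite('pics/w2.png',r[:,:,::-1])"
```

```text
clock: 3.65
position: [0.5932, 0.0248, 0.349]
ee_rot: [-2.327, -2.109, 0.003]
force: [-1.0, 0.0, 0.5]
width: 0.651
gripper_force: 0.0
clock: 4.15
position: [0.5936, 0.0243, 0.3504]
ee_rot: [2.329, 2.109, 0.001]
force: [-1.5, 0.7, 4.7]
width: 0.305
gripper_force: 40.0
t 4.15 shift [-0.0013  0.0002  0.0034] roll 0.0016 stand mm [ 94.8   1.3 350.4] q [-0.57  0.49  0.64  1.76 -0.34  1.01  0.1 ] F [-1.5  0.7  4.7]
```

View pics/w2.png

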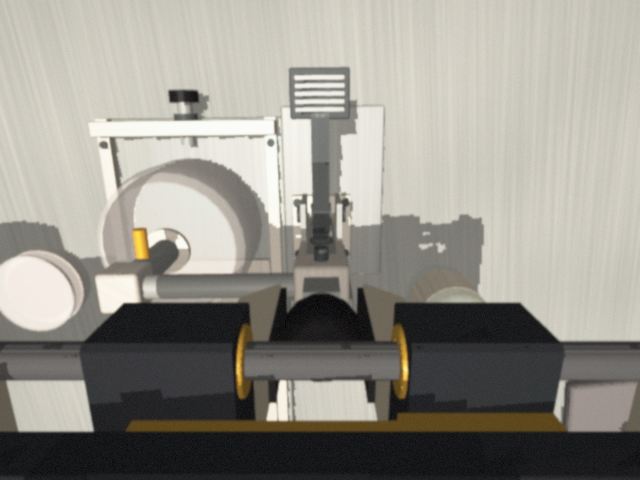

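```bash
python3 -m inch '0 0 -0.003 0 0.02; 0 0 -0.006 0 0.02; 0 0 -0.009 0 0.02; 0 0 -0.012 0 0.02; 0 0 -0.015 0 0.02'
python3 -m inch '0 0 -0.003 0 0.02; 0 0 -0.006 0 0.02; 0 0 -0.009 0 0.02; 0 0 -0.012 0 0.02; 0 0 -0.012 0 0.02'
```

```text
clock: 4.7
position: [0.5937, 0.0245, 0.3642]
ee_rot: [2.328, 2.109, -0.001]
force: [4.2, -0.3, -8.8]
width: 0.31
gripper_force: 40.0
clock: 5.2
position: [0.5936, 0.0243, 0.377]
ee_rot: [2.329, 2.109, 0.0]
force: [3.8, 0.6, -5.3]
width: 0.309
gripper_force: 40.0
```

```bash
python3 -m inch '0 0 -0.003 0 0.02; 0 0 -0.006 0 0.02; 0 0 -0.009 0 0.02; 0 0 -0.012 0 0.02; 0 0 -0.012 0 0.02'
python3 -m inch '0 0 -0.003 0 0.02; 0 0 -0.006 0 0.02; 0 0 -0.009 0 0.02; 0 0 -0.012 0 0.02; 0 0 -0.012 0 0.02'
python3 -m inch '0 0 -0.003 0 0.02; 0 0 -0.006 0 0.02; 0 0 -0.009 0 0.02; 0 0 -0.012 0 0.02; 0 0 -0.012 0 0.02'
```

```text
clock: 5.7
position: [0.5936, 0.0243, 0.389]
ee_rot: [2.329, 2.109, 0.001]
force: [2.9, 0.2, -5.1]
width: 0.308
gripper_force: 40.0
clock: 6.2
position: [0.5936, 0.0243, 0.401]
ee_rot: [2.329, 2.109, 0.001]
force: [3.7, -0.1, -5.5]
width: 0.309
gripper_force: 40.0
clock: 6.7
position: [0.5936, 0.0243, 0.413]
ee_rot: [2.329, 2.109, 0.001]
force: [2.6, 1.3, -6.0]
width: 0.311
gripper_force: 40.0
```

```bash
python3 -m inch '0 0 -0.001 0 0.02; 0 0 -0.002 0 0.02; 0 0 -0.002 0 0.02' | grep -E "pos|force: \["
python3 -m inch '0 0 -0.001 0 0.02; 0 0 -0.001 0 0.02' | grep -E "pos|force: \["
python3 -m inch '0 0 -0.001 0 0.02; 0 0 -0.001 0 0.02' | grep -E "pos|force: \["
```

```text
position: [0.5936, 0.0244, 0.4146]
force: [4.9, -0.6, -7.2]
position: [0.5936, 0.0244, 0.4155]
force: [5.0, 0.2, -7.1]
position: [0.5936, 0.0243, 0.4165]
force: [5.7, 1.5, -8.3]
```

```bash
python3 -m inch '0 0 -0.001 0 0.02; 0 0 -0.001 0 0.02' | grep -E "pos|force: \["
python3 -m inch '0 0 -0.001 0 0.02; 0 0 -0.001 0 0.02' | grep -E "pos|force: \["
```

```text
position: [0.5936, 0.0244, 0.4174]
force: [5.2, 0.3, -7.8]
position: [0.5936, 0.0244, 0.4184]
force: [5.6, 0.1, -8.4]
```

```bash
python3 -m inch '0 0 -0.001 0 0.02; 0 0 -0.001 0 0.02' | grep -E "pos|force: \["
python3 -m inch '0 0 -0.001 0 0.02; 0 0 -0.001 0 0.02' | grep -E "pos|force: \["
```

```text
position: [0.5936, 0.0243, 0.4194]
force: [6.1, 1.2, -8.8]
position: [0.5936, 0.0244, 0.4206]
force: [5.5, -0.2, -7.0]
```

```bash
python3 -m inch '0 0 -0.001 0 0.02; 0 0 -0.001 0 0.02' | grep -E "pos|force: \["
python3 -m inch '0 0 -0.001 0 0.02; 0 0 -0.001 0 0.02' | grep -E "pos|force: \["
```

```text
position: [0.5936, 0.0243, 0.4217]
force: [4.1, 0.4, -6.4]
position: [0.5936, 0.0243, 0.4228]
force: [5.3, 0.4, -6.9]
```

```bash
python3 -m inch '0 0 -0.001 0 0.02; 0 0 -0.001 0 0.02' | grep -E "pos|force: \["
python3 -m inch '0 0 -0.001 0 0.02; 0 0 -0.001 0 0.02' | grep -E "pos|force: \["
```

```text
position: [0.5936, 0.0243, 0.4239]
force: [4.9, 0.9, -5.7]
position: [0.5936, 0.0243, 0.425]
force: [5.6, 1.2, -5.0]
```

```bash
python3 -m inch '0 0 -0.001 0 0.02; 0 0 -0.001 0 0.02' | grep -E "pos|force: \["
python3 -m inch '0 0 -0.001 0 0.02; 0 0 -0.001 0 0.02' | grep -E "pos|force: \["
```

```text
position: [0.5936, 0.0243, 0.4259]
force: [4.5, 0.7, -5.1]
position: [0.5936, 0.0243, 0.4268]
force: [4.5, 1.2, -4.8]
```

```bash
python3 -m inch '0 0 -0.001 0 0.02; 0 0 -0.001 0 0.02' | grep -E "pos|force: \["
python3 -m inch '0 0 -0.001 0 0.02; 0 0 -0.001 0 0.02' | grep -E "pos|force: \["
```

```text
position: [0.5936, 0.0244, 0.427]
force: [8.3, 0.4, -11.9]
position: [0.5937, 0.0245, 0.4272]
force: [10.0, -0.1, -18.3]
```

```bash
python3 -m inch '0 0 0.0015 0 0.02; 0 0 0.003 0 0.02; 0 0 0.0045 0 0.02; 0 0 0.005 0 0.02; 0 0 0.005 0 0.02' | grep -E "pos|force: \["
```

```text
position: [0.5936, 0.0243, 0.4242]
force: [2.5, -0.1, 1.0]
```

```bash
python3 -m inch '0 0 0.0005 0 0.02; 0 0 0.0005 0 0.02; 0 0 0 0 0.06; 0 0 0 0 0.06; 0 0 0 0 0.06' | grep -E "pos|force: \["
python3 -m inch '0 0 -0.02 0 0.06; 0 0 -0.05 0 0.06; 0 0 -0.06 0 0.06'
python3 - <<'E'
from h import *
need((0,-230,300))
save('wrist','pics/w3.png')
for q,s in (('knob',(95,0,260)),('release',(95,90,93)),('pot',(0,-88,17)),('carrier',(0,-88,12))):
    for d in arm.place_of('wrist',q)[:2]:
        c,n=np.cos(P[2]),np.sin(P[2]);w=at_z('wrist',d['point'],s[2]/1000);e=w[:2]-P[:2];print(q,d['conf'],d['point'],c*e[0]+n*e[1],-n*e[0]+c*e[1])
E
```

```text
position: [0.5932, 0.0241, 0.4234]
force: [0.3, 0.3, -0.5]
clock: 11.1
position: [0.5938, 0.0237, 0.4861]
ee_rot: [2.328, 2.107, 0.003]
force: [0.6, -0.8, 0.5]
width: 0.651
gripper_force: 0.0
t 11.1 shift [-0.2308 -0.0957  0.1857] roll 0.001 stand mm [ 95.    0.8 486.1] q [-0.62  0.37  0.7   1.57 -0.25  1.29  0.02] F [ 0.6 -0.8  0.5]
knob 0.75 [273.3, 317.9] 0.09505164204286687 -0.0014681475074804634
release 0.88 [99.8, 321.3] 0.09607837173345926 0.08776049423462734
pot 0.61 [267.2, 238.3] 0.0028993393584008506 -0.08798652296913552
```

```bash
python3 -m inch '-0.048 -0.019 0 0 0; -0.096 -0.038 0 0 0; -0.144 -0.057 0 0 0; -0.192 -0.076 0.02 0 0; -0.241 -0.095 0.06 0 0' 20|head -2
python3 -m inch '0 0 0.05 0 0; 0 0 0.1 0 0; 0 0 0.1 0 0'
python3 - <<'E'
from h import *
need((0,-240,205))
save('wrist','pics/w4.png')
E
```

```text
clock: 11.85
position: [0.4832, -0.1897, 0.4384]
clock: 12.15
position: [0.4819, -0.1861, 0.3327]
ee_rot: [-2.323, -2.101, 0.011]
force: [0.0, 0.8, -0.2]
width: 0.021
gripper_force: 0.0
t 12.15 shift [-0.0209 -0.0033  0.1277] roll 0.0007 stand mm [   4.8 -219.3  332.7] q [-0.27  0.4   0.71  1.96 -0.32  0.91  0.51] F [ 0.   0.8 -0.2]
```

View pics/w4.png

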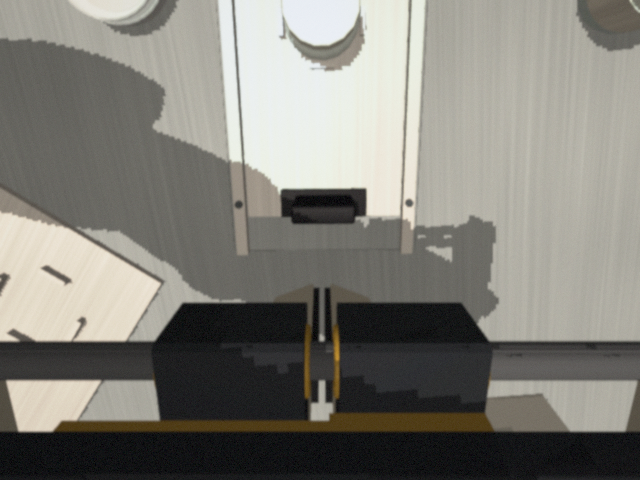

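```bash
python3 -m inch '-0.01 -0.0033 0 0 0; -0.021 -0.0033 0 0 0; -0.021 -0.0033 0 0 0' 20|head -2
python3 - <<'E'
from h import *
need((0,-240,205))
save('wrist','pics/w5.png')
c,n=np.cos(P[2]),np.sin(P[2])
for y in (-215,-210,-205,-200,-195): print(y,proj('wrist',W((0,y,57)))[::-1],proj('wrist',W((0,y,17)))[::-1])
im=cv2.imread('pics/w5.png')
for x in (300,322,345): print(x,im[150:300:3,x].mean(1).astype(int))
E
```

```text
clock: 12.5
position: [0.4794, -0.2104, 0.3405]
t 12.5 shift [ 0.0039 -0.0052  0.1355] roll -0.0007 stand mm [   4.6 -243.7  340.5] q [-0.23  0.39  0.72  1.94 -0.32  0.92  0.56] F [-1.  -0.6 -0. ]
-215 [193.79542404 310.11125012] [183.39637137 311.33101052]
-210 [185.84744567 310.04372594] [176.40544035 311.27777238]
-205 [177.81336746 309.97547027] [169.34840788 311.22403085]
-200 [169.69178272 309.90647117] [162.224332   311.16977877]
-195 [161.48125395 309.83671642] [155.03225276 311.11500882]
300 [205  62  52  20  13  51  64  58  52  48  44 158 187 188 188 182 126 114
 114 113 115 108  99 104  98 100 102 100 100 100  99 100 101 101 103 103
 103 102 102 105 101 107 103 106 105 107  95  85  86  87]
322 [185  62  46  16  19  48  62  57  53  47  48 171 181 181 182 181 184 183
 180 147 114  99  93  99  99 103 102 102  97 104 103 100 103 103 102 103
  99 101 101  99 101  99  99  99 100  98  65  47  51  53]
345 [168  57  54  37  16  48  55  48  45  47  76 184 188 186 187 186 187 187
 188 189 186 154 101 100 103 103 102 102 106 103 102 100 100 102 104 102
 102 100 101 104 105 102 103 102 103 102 100  85  85  84]
```

```bash
python3 -m inch '0.003 -0.005 0.03 0 0; 0.003 -0.005 0.07 0 0; 0.003 -0.005 0.1 0 0; 0.003 -0.005 0.125 0 0; 0.003 -0.005 0.134 0 0' 20
python3 -m inch '0 0 0 0 0; 0 0 0 0 0'|grep for
python3 -c "
from h import *
need((0,-220,205))"
```

```text
clock: 13.05
position: [0.4745, -0.2041, 0.2031]
ee_rot: [-2.327, -2.108, 0.001]
force: [0.2, -0.1, 0.9]
width: 0.005
gripper_force: 0.0
force: [0.3, 0.4, 1.4]
gripper_force: 0.0
t 13.25 shift [0.0185 0.     0.0005] roll 0.0016 stand mm [  -0.  -238.5  205.5] q [-0.1   0.58  0.56  2.07 -0.52  0.63  0.72] F [0.3 0.4 1.4]
```

```bash
python3 -m inch '0.005 0 0 0 0; 0.01 0 0 0 0; 0.014 0 0 0 0; 0.016 0 0 0 0; 0.018 0 0 0 0' |grep -E "pos|force: \["
python3 -m inch '0.001 0 0 0 0; 0.003 0 0 0 0; 0.005 0 0 0 0; 0.007 0 0 0 0; 0.009 0 0 0 0' |grep -E "pos|force: \["
```

```text
position: [0.4765, -0.1864, 0.2046]
force: [-1.1, -3.0, 1.4]
position: [0.4773, -0.1779, 0.2045]
force: [-0.5, -3.6, 3.4]
```

```bash
python3 -m inch '0.002 0 0 0 0; 0.004 0 0 0 0; 0.006 0 0 0 0; 0.008 0 0 0 0; 0.01 0 0 0 0' |grep -E "pos|force: \["
python3 -c "
from h import *
need((0,-130,205))"
```

```text
position: [0.4783, -0.1676, 0.2044]
force: [-0.7, -4.3, 3.2]
t 14.75 shift [ 0.0712  0.0008 -0.0006] roll 0.0015 stand mm [  -0.7 -201.2  204.4] q [-0.18  0.57  0.56  2.09 -0.52  0.62  0.65] F [-0.7 -4.3  3.2]
```

```bash
for i in 1 2 3; do :; done
python3 -m inch '0.003 0 0 0 0; 0.006 0 0 0 0; 0.009 0 0 0 0; 0.012 0 0 0 0; 0.015 0 0 0 0' |grep -E "pos|force: \["
python3 -m inch '0.003 0 0 0 0; 0.006 0 0 0 0; 0.009 0 0 0 0; 0.012 0 0 0 0; 0.015 0 0 0 0' |grep -E "pos|force: \["
python3 -m inch '0.003 0 0 0 0; 0.006 0 0 0 0; 0.009 0 0 0 0; 0.012 0 0 0 0; 0.015 0 0 0 0' |grep -E "pos|force: \["
python3 -c "
from h import *
need((0,-130,205))"
```

```text
position: [0.4798, -0.1525, 0.2044]
force: [-1.0, -3.4, 3.3]
position: [0.4813, -0.1376, 0.2044]
force: [0.6, -3.4, 2.8]
position: [0.4827, -0.1227, 0.2043]
force: [0.1, -3.8, 2.2]
t 16.25 shift [ 0.026   0.0008 -0.0007] roll 0.0015 stand mm [  -0.8 -156.   204.3] q [-0.27  0.56  0.57  2.12 -0.53  0.61  0.57] F [ 0.1 -3.8  2.2]
```

```bash
python3 -m inch '0.003 0 0 0 0; 0.006 0 0 0 0; 0.009 0 0 0 0; 0.011 0 0 0 0; 0.013 0 0 0 0' |grep -E "pos|force: \["
python3 -m inch '0.001 0 0 0 0; 0.002 0 0 0 0; 0.003 0 0 0 0' |grep -E "pos|force: \["
python3 -m inch '0.001 0 0 0 0; 0.002 0 0 0 0' |grep -E "pos|force: \["
```

```text
position: [0.484, -0.1098, 0.2043]
force: [-0.7, -3.3, 2.8]
position: [0.4843, -0.107, 0.2044]
force: [-0.4, -4.3, 1.4]
position: [0.4845, -0.105, 0.2043]
force: [-0.8, -3.2, 1.7]
```

```bash
python3 -m inch '0.001 0 0 0 0; 0.002 0 0 0 0' |grep -E "pos|force: \["
python3 -m inch '0.001 0 0 0 0; 0.002 0 0 0 0' |grep -E "pos|force: \["
```

```text
position: [0.4847, -0.1029, 0.2043]
force: [-1.5, -3.1, 2.2]
position: [0.4849, -0.1009, 0.2043]
force: [-0.4, -2.8, 2.0]
```

```bash
python3 -m inch '0.001 0 0 0 0; 0.002 0 0 0 0' |grep -E "pos|force: \["
python3 -m inch '0.001 0 0 0 0; 0.002 0 0 0 0' |grep -E "pos|force: \["
```

```text
position: [0.4851, -0.0989, 0.2044]
force: [-1.8, -2.8, 1.6]
position: [0.4852, -0.0978, 0.2044]
force: [-2.4, -9.3, 0.8]
```

```bash
python3 -m inch '0.001 0 0 0 0; 0.002 0 0 0 0' |grep -E "pos|force: \["
```

```text
position: [0.4851, -0.0973, 0.2045]
force: [-2.6, -15.4, 1.1]
```

Contact is clear: the force rose from 3 to 15 N. I'll back off, lift, and check with the wrist and scene cameras.

```bash
python3 -m inch '-0.004 0 0 0 0; -0.015 0 0 0 0; -0.035 0 0 0 0; -0.05 0 -0.03 0 0; -0.05 0 -0.075 0 0' |head -2
python3 -m inch '0 0 -0.05 0 0; 0 0 -0.1 0 0; 0 0 -0.15 0 0; 0.045 0.02 -0.18 0 0; 0.09 0.04 -0.18 0 0' |head -2
python3 - <<'E'
from h import *
need((95,96,460))
a=save('scene','pics/s5.png')[215:350,190:390,::-1];b=save('wrist','pics/w6.png')[:,:,::-1]
cv2.imwrite('pics/c5.png',np.hstack([cv2.resize(a,(400,400),interpolation=cv2.INTER_CUBIC),cv2.resize(b,(400,400))]))
E
```

```text
clock: 18.75
position: [0.4793, -0.1467, 0.2788]
clock: 19.25
position: [0.5267, -0.066, 0.4635]
t 19.25 shift [0.1913 0.0572 0.0044] roll -0.0026 stand mm [ 37.3 -95.2 463.5] q [-0.59  0.27  0.8   1.76 -0.21  1.19  0.16] F [ 0.7  0.7 -0. ]
```

View pics/c5.png

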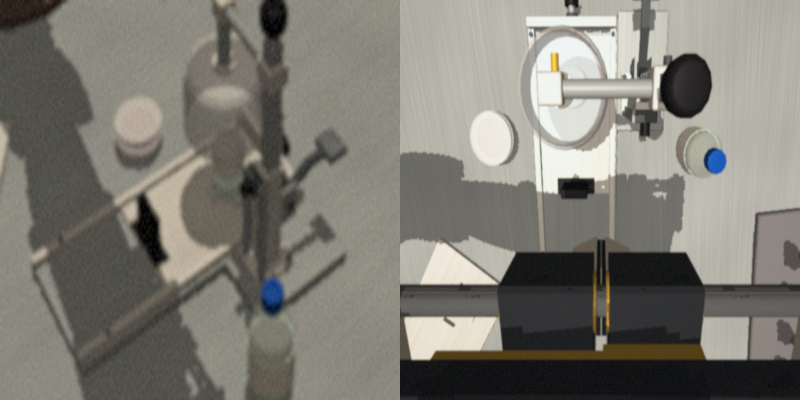

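```bash
python3 -m inch '0.04 0.01 -0.03 0 0; 0.085 0.025 -0.03 0 0; 0.13 0.04 -0.03 0 0; 0.17 0.057 -0.01 0 0; 0.19 0.057 0.03 0 0' |head -2
python3 -m inch '0 0 0.0 0 0; 0 0 0 0 0' |head -2
python3 - <<'E'
from h import *
need((95,95,290))
for i in range(2):
  arm.get_image('wrist')
  for d in arm.place_of('wrist','release')[:2]:
    c,n=np.cos(P[2]),np.sin(P[2]);w=at_z('wrist',d['point'],.093);e=w[:2]-P[:2];print(d['conf'],d['point'],c*e[0]+n*e[1],-n*e[0]+c*e[1])
E
```

```text
clock: 19.85
position: [0.604, 0.1234, 0.4295]
clock: 20.05
position: [0.6016, 0.1187, 0.4283]
t 20.05 shift [-0.0008  0.0021  0.1383] roll 0.0021 stand mm [ 93.2  96.  428.3] q [-0.76  0.46  0.71  1.61 -0.31  1.2  -0.08] F [ 0.2 -1.   0.6]
0.56 [228.9, 324.0] 0.09796389847513128 0.0846933369328706
0.79 [224.8, 322.0] 0.09667762905974872 0.0883149384667796
```

```bash
python3 -m inch '-0.003 0.003 0.04 0 0; -0.003 0.003 0.08 0 0; -0.003 0.003 0.12 0 0; -0.003 0.003 0.14 0 0; -0.003 0.003 0.148 0 0' |head -2
python3 -m inch '0 0 0.003 0 0; 0 0 0.006 0 0; 0 0 0.009 0 0;0 0 0.012 0 0'
python3 -c "
from h import *
need((95,93,252))"
```

```text
clock: 20.75
position: [0.6042, 0.1149, 0.2799]
clock: 21.15
position: [0.605, 0.116, 0.27]
ee_rot: [2.328, 2.108, 0.004]
force: [-0.3, 2.0, 4.2]
width: 0.006
gripper_force: 1.8
t 21.15 shift [-0.0007 -0.002   0.018 ] roll 0.0017 stand mm [ 96.9  93.7 270. ] q [-0.68  0.62  0.62  1.78 -0.45  0.89  0.04] F [-0.3  2.   4.2]
```

```bash
python3 -m inch '0 0 0.004 0 0; 0 0 0.008 0 0; 0 0 0.012 0 0; 0 0 0.015 0 0; 0 0 0.017 0 0' |grep -E "clo|pos|force: \["
python3 -m inch '0 0 0.001 0 0; 0 0 0.001 0 0' |grep -E "clo|pos|force: \["
```

```text
clock: 21.65
position: [0.6046, 0.1158, 0.2517]
force: [-0.8, 1.6, 9.1]
clock: 21.85
position: [0.6046, 0.1157, 0.2516]
force: [-1.7, 1.8, 9.6]
```

```bash
python3 -m inch '0 0 -0.001 0 0; 0 0 -0.001 0 0; 0 0 -0.001 0 0; 0 0 -0.001 0 0; 0 0 -0.001 0 0' |grep -E "clo|pos|force: \["
python3 -m inch '0 0 0 0 0; 0 0 0 0 0;0 0 0 0 0;0 0 0 0 0;0 0 0 0 0' |grep -E "clo|pos|force: \["
python3 - <<'E'
from h import *
a=save('scene','pics/s7.png')[195:350,190:390,::-1];cv2.imwrite('pics/c7.png',cv2.resize(a,None,fx=3,fy=3,interpolation=cv2.INTER_CUBIC))
print([ (d['point'],d['conf']) for d in arm.place_of('scene','knob')[:3]], proj('scene',W((95,0,187)))[::-1],proj('scene',W((95,0,260)))[::-1])
E
```

```text
clock: 22.35
position: [0.6046, 0.1158, 0.252]
force: [-1.1, 1.2, 5.3]
clock: 22.85
position: [0.6046, 0.1158, 0.252]
force: [-0.6, 1.8, 5.0]
[([241.7, 323.0], 0.75)] [247.14836961 326.27548698] [220.70162129 327.0255841 ]
```

View pics/c7.png

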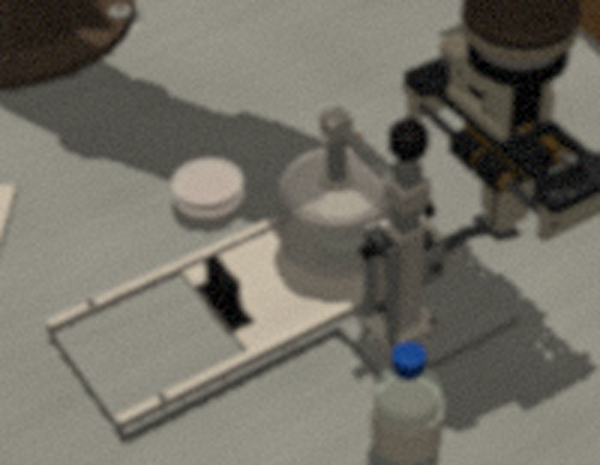

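The hood is nearly down and still sinking around the pot. I'll keep holding.

```bash
for k in a; do
python3 -m inch '0 0 0 0 0; 0 0 0 0 0;0 0 0 0 0;0 0 0 0 0;0 0 0 0 0' |grep -E "clo|force: \["; done
python3 - <<'E'
from h import *
save('scene','pics/s8.png')
print([ (d['point'],d['conf']) for d in arm.place_of('scene','knob')[:1]])
E
python3 -m inch '0 0 0 0 0; 0 0 0 0 0;0 0 0 0 0;0 0 0 0 0;0 0 0 0 0' |grep -E "clo|force: \["
python3 -m inch '0 0 0 0 0; 0 0 0 0 0;0 0 0 0 0;0 0 0 0 0;0 0 0 0 0' |grep -E "clo|force: \["
python3 - <<'E'
from h import *
b=save('scene','pics/s9.png')
print([ (d['point'],d['conf']) for d in arm.place_of('scene','knob')[:1]])
r=[(lambda m:(m[m[:,2]==m[:,2]][:,:2].mean(0).round(1)))(np.argwhere((cv2.imread(f'pics/{f}.png')[225:265,315:335]<45).all(2)[...,None])) for f in('scene0','s7','s8','s9')]
print(r)
E
```

```text
clock: 23.45
force: [-0.7, 1.1, 5.1]
[([247.4, 325.8], 0.6)]
clock: 24.05
force: [-1.0, 2.5, 4.4]
clock: 24.55
force: [-0.9, 1.2, 4.2]
[([284.5, 300.0], 0.62)]
[array([22.5, 10.6]), array([15.1, 11.5]), array([20.3, 11.3]), array([20.5, 11.1])]
```

Run:
```python
from h import *
g=lambda f:cv2.imread(f'pics/{f}.png',0)
t=g('scene0')[237:256,315:336]
for f in('s7','s8','s9'):
    m=cv2.matchTemplate(g(f)[215:280,300:350],t,cv2.TM_CCOEFF_NORMED);_,v,_,l=cv2.minMaxLoc(m);print(f,v,'drow',l[1]-22,'dcol',l[0]-15)
a=g('scene0')[230:320,270:350];b=g('s9')[230:320,270:350]
cv2.imwrite('pics/c9.png',np.hstack([cv2.resize(x,None,fx=4.5,fy=4.5,interpolation=cv2.INTER_CUBIC) for x in(a,b)]))
```

```text
s7 0.8965598344802856 drow -6 dcol 0
s8 0.9794723987579346 drow 0 dcol 0
s9 0.9801293611526489 drow 0 dcol 0
```

View pics/c9.png

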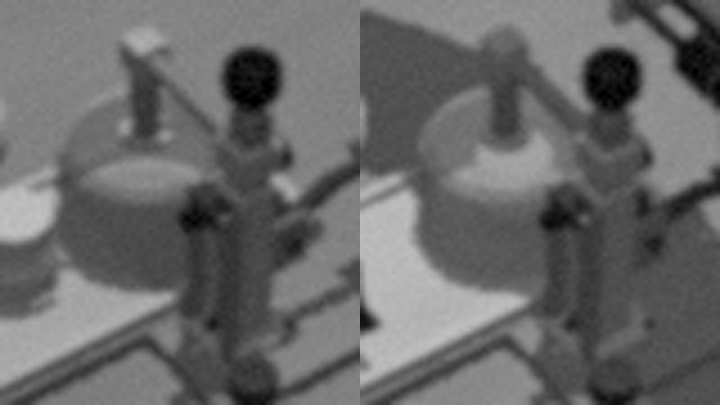

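The knob is back at its starting height (0 px difference), so the hood is fully down over the pot. I'll release the lever gently and retreat.

```bash
python3 -m inch '0 0 -0.004 0 0; 0 0 -0.009 0 0; 0 0 -0.014 0 0; 0 0 -0.019 0 0; 0 0 -0.03 0 0' |grep -E "clo|pos|force: \["
python3 -m inch '0 0 -0.04 0 0; 0 0 -0.08 0 0; 0 0 -0.12 0 0; 0 0 -0.15 0 0; 0 0 -0.15 0 0' |grep -E "clo|pos|force: \["
python3 - <<'E'
from h import *
g=lambda f:cv2.imread(f'pics/{f}.png',0)
save('scene','pics/s10.png')
for n,(r0,r1,c0,c1) in dict(knob=(237,256,315,336),pad=(255,275,338,366)).items():
    m=cv2.matchTemplate(g('s10')[r0-15:r1+15,c0-15:c1+15],g('scene0')[r0:r1,c0:c1],cv2.TM_CCOEFF_NORMED);_,v,_,l=cv2.minMaxLoc(m);print(n,v,l[1]-15,l[0]-15)
for q in('pot','release','carrier'): print(q,[(d['point'],d['conf']) for d in arm.place_of('scene',q)[:2]])
E
```

```text
clock: 25.15
position: [0.6041, 0.1157, 0.2819]
force: [0.0, 0.5, 0.4]
clock: 25.65
position: [0.6054, 0.1151, 0.4372]
force: [0.1, -0.1, 0.1]
knob 0.9793742895126343 0 0
pad 0.973972737789154 0 0
pot []
release [([262.1, 354.2], 0.62)]
carrier [([276.6, 165.6], 0.91), ([278.9, 304.0], 0.81)]
```

The knob and lever pad are both at their starting places, and the arm is clear.

```bash
python3 -c "
from cell import arm
print(arm.sign_off())"
```

```text
the job is handed in; nothing more can be done
None
```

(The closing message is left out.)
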